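# Shim the inspection plate level

## Robot

A 6-joint arm with a two-finger parallel gripper is mounted at the origin on a cart in front of the work surface, level with it; the furniture and walls round the work are solid. World frame = base frame: x ahead of the robot, y to its left, z up, the work surface at z = 0. Lengths are in mm, angles in rad, forces in N, time in s.
With the tool pointing down it reaches from about 325 to 900 mm from the base axis. Payload 6.1 kg.
Tool frame: the origin (TCP) lies midway between the tips of the shut fingers; the grasp point (between the pads) lies ctrl.tcp_to_grasp behind it (ctrl.tcp_to_grasp is the distance from the TCP to the grasp point, in mm); z points along the fingers, y is the direction in which the jaws open and shut (so a half turn about z gives the same grasp; the last joint's range is limited). The gripper opens to 87 mm and grips with 3 to 60 N. Pads are 19 mm wide; open, the fingers measure 117 mm over their backs; the gripper's body (75 mm by 190 mm) begins 51 mm behind the grasp point.
Start: joints at [1.084, 0.22, 1.526, -0, 1.395, -0.126], TCP at [220.637, 584.752, 191.838] pointing down, gripper open.
Joint ranges: [-2.98, 2.98], [-0.91, 2.08], [0.09, 2.57], [-1.24, 4.39], [0.2, 2.65], [-2.68, 2.68]. Speed limits (rad/s): [2.57, 2.57, 3.01, 3.14, 3.14, 3.14].

## Interface

Orientations are given as a unit quaternion [w, x, y, z].
In Python, from workcell import ctrl gives the robot as it stands.
- The arm moves only by the tool move_arm, never from a script. Its argument "targets" is a list that holds one entry, the list of rows, each a list of 4 numbers: the shift along the tool's x, y, z in m, then the turn about the tool's z in rad. A call has 1 to 10 rows; each row is the pose to reach, as a shift and turn from the pose measured when the call began, along the tool's axes at that moment; what a row does not reach only later rows make up. A row lasts 1/8 s, in which the tool goes at most 62.5 mm and 10.7 degrees, less where a joint would pass 70% of its speed; a pose out of reach is approached as far as the arm can. A call with a gripper value outside its range is refused whole. "claw" is the closure in counts, from 0 (fully open) to 255 (shut), set as the call begins (left out, the last holds). The fingers move at their own pace and stop on an object; "grip_force" is the grip in N (left out, the last holds). Time passes only in rows, so rows that repeat a pose let the fingers close. It gives the time, the measured TCP pose, the force and the opening at its end, in the units of the state.
- ctrl.state(): the state, without advancing time (a new reading comes with each control period).
- ctrl.get_image(name): name is "side" or "top" or "wrist"; returns a dict with "pixels" (384x512x3 uint8, red, green, blue), "fx", "fy", "cx", "cy" (pixels), "extrinsics" (4x4, takes a point from camera to world coordinates). Camera axes: x right, y up, looking along -z (the intrinsics and any distortion apply to the point x, -y, -z); pixel columns grow to the right and rows downward; lengths in mm; the calibration is good to about 2 mm. The wrist camera is an equidistant fisheye: a pixel r from the principal point sees the ray r / f radians off the axis. A picture is of the moment at which its call begins. There is no depth.
- ctrl.finish_job(): hands the job in, once; it reports no verdict.
Trained networks look in a picture, given as the dict that the camera call returned (one of the last four; its "shot" number tells which), for a name from the list of things; names that differ only in an ending like _2 or _b are one class to them, and where a whole thing is asked for, a point or a joint stands for the part that bears it (a point fixed in the world has none). Each returns a list of dicts, best first, with "p" (0 to 1); they miss things now and then, are a little off and sometimes report something else, mostly with a low value. They report only what shows in the picture. A call takes as long as a camera call. They do not tell look-alikes from the thing itself.
- ctrl.cut_out(name, picture): "mask" (384x512 bool, what is visible of it).
- ctrl.spot_point(name, picture): "point" ([x, y, z] in mm, in world coordinates, good to about 4 mm: a listed point, or the origin of a listed thing).
The state is a dict: "t": time; "q": joint angles; "qd": joint speeds; "joint_torque": joint torques, N m; "ee_pos": TCP position; "tool_rot": TCP orientation; "ft_force": force on the tool from outside, world axes, zero at the start; "ft_torque": the same for the moment, N m; "gripper_width": finger opening in mm.
Only numpy, scipy, OpenCV 4.12 (cv2) and the standard library are available. Lean on these libraries where they do the work, as an engineer would, in place of code of your own. Each camera call takes 0.05 s, during which the arm holds its last target.

## Task

The steel inspection plate is low at the corner with the ball foot. Take the orange wedge shim, slide it thin end first under that foot and gently push it in until the bubble of the level on the plate sits centred between its two black lines, then let go and leave the plate resting on the shim. Lift the plate with the shim only, do not press on or push the plate itself or ram the shim, and leave the other things where they are.

Things in the scene. Friction and masses are not known exactly. Their poses are not given: they have to be found in the camera images.
- shim: loose orange plastic wedge, 140 mm long (x), 30 wide (y), about 60 g, lying flat; origin at the centre of its underside; +x to the thin end. Its top rises evenly 1:6 from 2.5 mm at the thin end (x = +70) to 25.8 mm at the thick end (x = -70). It stays where it is left. Pushing it under the loaded foot takes 3 to 8 N; much more means it is jammed or the plate is at its stop
- stand: fixed dark steel pivot stand that carries the plate; origin on the bench surface exactly below the foot's axis; +x is the level direction from the foot to the pivots, the direction in which to push the shim; z up
- plate: bright steel plate 208 x 150 x 12 mm, hinged to the stand; origin on the hinge axis (along its y), 170 mm along +x from the foot and 32 mm above the bench; plate mid-thickness is at its z = 0; it reaches 184 mm from the hinge axis on the foot side (-x, 14 mm beyond the foot) and from -20 to +130 mm in y; parallel to the bench when level. It starts about 2.8 degrees low at the foot side, on a rubber stop, and can go 1.1 degrees past level before a hard stop. About 0.7 kg
- foot_top (a point): point on the underside of the plate where the foot comes out, near the plate's corner. The foot is a seized screw with a steel ball end of 14 mm diameter; how far it stands out differs each time and is not known: with the plate level the ball's lowest point is 12.5 to 18 mm above the bench, at the start 8.3 mm lower than that
- vial_mid (a point): centre of the green vial of the grey level (136 x 30 mm, its top 20 mm above the plate's top, black lines 12 mm either side of the centre); the vial lies along x of the plate
- bubble (a joint): offset in m of the pale bubble (20 mm long, 10 mm wide) from the vial's centre along the plate's x: 0 = centred (plate level), + = towards the hinge (foot still too low), - = towards the foot (too high). About 12 mm per degree of tilt, so 1 mm of bubble is 0.24 mm of foot height; 34 mm at the start
- tape: loose small roll of brown tape, 72 x 77 x 18 mm, not part of the job; origin under its centre
- gauge_set: loose wooden block with a row of steel gauge blocks, 45 x 110 x 38 mm, not part of the job; origin under its centre
Things that resemble listed ones, but are neither listed nor needed, are in the scene too. Several things have the shape of the shim; the one meant has the colours described above.

How it is judged (in metres and radians):
On the way:
1. the shim is under the foot and has begun to carry it, the plate still low (contact force between shim and plate above 0.5 N and value of joint bubble above 0.006 m), for 0.1 s.
At the end, for the whole second after the job is handed in: The bubble is within 3.5 mm of the centre of the vial (plate level within 0.35 degree), the plate rests on the shim with the foot within 13 mm of the shim's midline, the shim lies flat and still on the bench (value of joint bubble between -0.0035 and 0.0035 m and angle between plate's own z axis and vertical below 0.006 rad and contact force between shim and plate above 1 N and angle between shim's own z axis and vertical below 0.03 rad and height (world z) of shim below 0.003 m and y of foot_top in the frame of shim between -0.013 and 0.013 m and linear speed of shim below 0.01 m/s); the robot touches nothing.
It fails at once if the shim is forced against the plate or its foot with more than 12 N (contact force between shim and plate above 12 N).
It fails at once if the gripper presses on the plate or level with more than 4 N (contact force between any of the fingers, the arm and plate above 4 N).
It fails at once if another thing is moved by more than 4 cm (distance of any of tape, gauge_set from where it was at the start of the episode above 0.04 m).
It also fails if it takes over 61 s, if anything falls off the work surface, if the arm or the gripper's body presses on something with over 40 N, if the wrist force passes 120 N, or if a joint passes its speed limit or range.

## Working session

There is one attempt and no reset: what is moved stays moved. The work goes in short steps, Python scripts to look and compute and a tool call to move; the robot and the scene stay as the last step left them, time stands still between calls to the robot, and variables do not carry over. Pictures are saved under pics/ and viewed, and the job is handed in when it is done.

Besides the shell and the picture viewer there is one more tool, called after "Request:" as name(argument=value, ...) on one line, values as JSON. move_arm: Moves the arm, as the interface text tells. Its arguments: {"type":"object","properties":{"targets":{"type":"array"},"claw":{"type":"number"},"grip_force":{"type":"number"}},"required":["targets"]}

```bash
ls; mkdir -p pics; cat > h.py <<'E'
import numpy as np,cv2
from workcell import ctrl
def save(im,name,crop=None,s=1):
    p=im["pixels"][:,:,::-1]
    if crop: x0,y0,x1,y1=crop; p=p[y0:y1,x0:x1]
    p=cv2.resize(p,None,fx=s,fy=s,interpolation=cv2.INTER_CUBIC)
    cv2.imwrite("pics/"+name,p)
def ray(im,u,v):
    E=np.array(im["extrinsics"]);d=np.array([(u-im["cx"])/im["fx"],-(v-im["cy"])/im["fy"],-1])
    return E[:3,3],E[:3,:3]@d
def onz(im,u,v,z):
    o,d=ray(im,u,v);return o+d*(z-o[2])/d[2]
def proj(im,P):
    E=np.array(im["extrinsics"]);c=E[:3,:3].T@(np.array(P)-E[:3,3])
    return im["cx"]+im["fx"]*c[0]/-c[2], im["cy"]-im["fy"]*c[1]/-c[2]
E
python3 - <<'E'
from h import *
s=ctrl.state();print(s,ctrl.tcp_to_grasp)
for n in["side","top"]:
    im=ctrl.get_image(n);save(im,n+"0.png",None,1.5);print(n,im["fx"],im["cx"],im["cy"],np.round(im["extrinsics"],3).tolist())
    for t in["shim","stand","plate","foot_top","vial_mid","tape","gauge_set"]:
        for r in ctrl.spot_point(t,im): print(t,np.round(r["point"],1),round(r["p"],2),np.round(proj(im,r["point"])))
E
```

```text
pics
{'t': 0.0, 'q': array([ 1.08390628e+00,  2.21240350e-01,  1.52761927e+00, -2.40171239e-05,
        1.39467280e+00, -1.26126998e-01]), 'qd': array([-0.00149012, -0.00171031, -0.00011502, -0.00232231,  0.00028708,
        0.00027832]), 'joint_torque': array([ 4.39505720e-04, -4.94621766e+01, -3.87370455e+01,  6.99922512e-02,
        5.73419617e-02, -1.29690784e-04]), 'ee_pos': array([220.32578253, 584.15323729, 190.72417052]), 'tool_rot': array([-2.81375918e-04,  1.79402754e-01,  9.83775234e-01, -9.28250203e-04]), 'ft_force': array([1.409718  , 0.50955949, 0.8854655 ]), 'ft_torque': array([ 0.06123445, -0.02725828,  0.00441885]), 'gripper_width': 87.23465160050007} 18.700000000000003
side 384.80899483738517 247.56222742206225 196.37608159543183 [[0.824, 0.329, -0.462, 21.964], [-0.567, 0.483, -0.667, -753.575], [0.003, 0.811, 0.584, 733.019], [0.0, 0.0, 0.0, 1.0]]
shim [ 412.7 -164.3    0.6] 0.84 [242. 266.]
shim [ 520.  -339.9   -2.5] 0.68 [319. 292.]
stand [576.  -12.7   1.3] 0.89 [259. 214.]
plate [576.7 159.3  30.7] 0.63 [229. 180.]
foot_top [575.2 -11.1  18.6] 0.78 [258. 209.]
foot_top [529.1  85.7  50.9] 0.74 [228. 190.]
vial_mid [526.3  87.9  49.9] 0.98 [227. 191.]
tape [525.2 295.2  -2.4] 0.75 [196. 175.]
gauge_set [627.9 316.4   5. ] 0.78 [218. 162.]
gauge_set [577.7 -11.1   2.9] 0.66 [259. 213.]
top 441.4386647743268 248.33535640768972 194.58149017020773 [[0.008, 0.977, -0.215, 273.501], [-1.0, 0.009, 0.002, -7.164], [0.004, 0.215, 0.977, 1150.832], [0.0, 0.0, 0.0, 1.0]]
shim [ 517.8 -340.     4.4] 0.98 [373. 199.]
shim [ 413.6 -164.2   -1.9] 0.7 [307. 237.]
stand [575.3  -9.3   1.4] 0.56 [248. 177.]
plate [581.6 161.8  30.9] 0.75 [183. 171.]
foot_top [575.   -4.   15.1] 0.96 [246. 176.]
vial_mid [531.3  86.6  51.6] 0.56 [211. 188.]
vial_mid [577.4  -7.9  17.9] 0.32 [248. 174.]
tape [514.5 297.3   0.8] 0.91 [133. 198.]
gauge_set [626.1 317.1  -6.7] 0.91 [129. 158.]
```

View pics/side0.png

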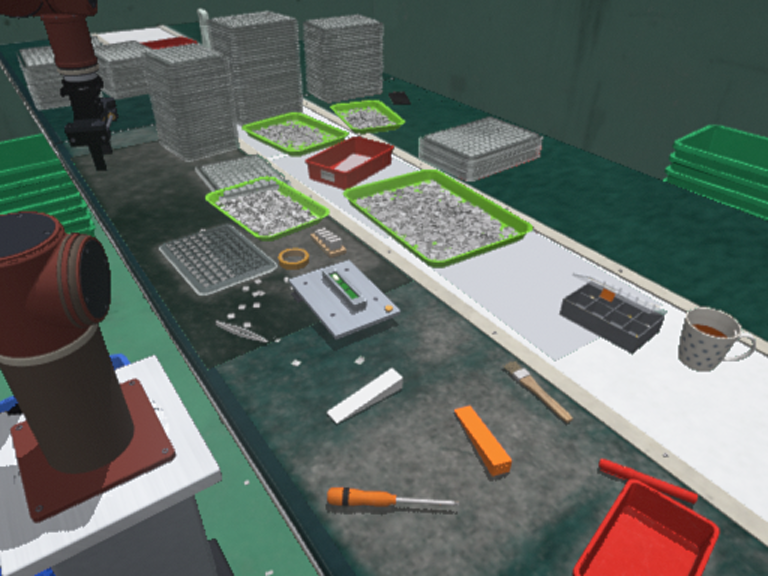

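View pics/top0.png

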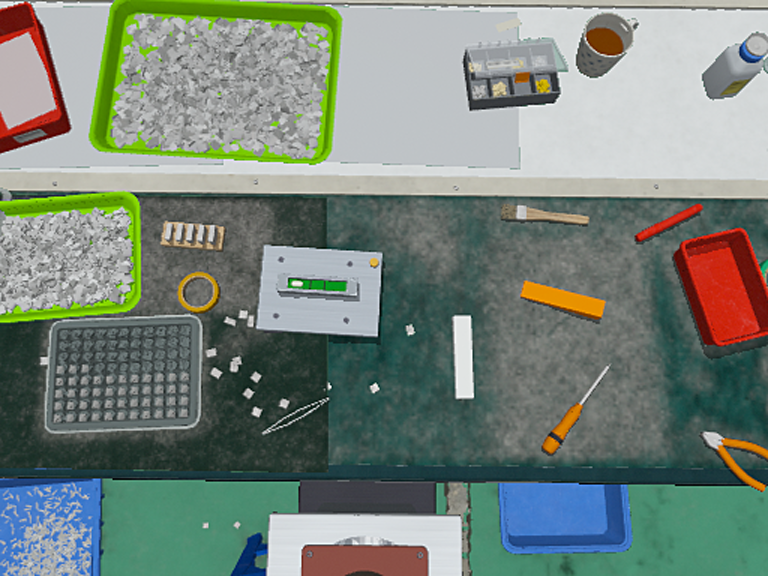

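The candidates in the top view are:
- an orange wedge at (562,300)
- a white wedge at (462,357)
- an orange screwdriver at (562,425)
- a red stick at (668,222)

The orange wedge is the one meant. Next I'll check it in a close crop and measure its pose and the plate's.

```bash
cat > m.py <<'E'
from h import *
im=ctrl.get_image("top")
save(im,"shimcrop.png",(330,170,420,230),8);save(im,"platecrop.png",(160,150,280,240),6)
for r in ctrl.cut_out("shim",im):
    m=r["mask"].astype(np.uint8);(c,sz,a)=cv2.minAreaRect(cv2.findNonZero(m));b=cv2.boxPoints((c,sz,a))
    print("shim",round(r["p"],2),c,sz,a,[np.round(onz(im,u,v,8)[:2],1).tolist() for u,v in b])
for r in ctrl.cut_out("plate",im)[:1]:
    m=r["mask"].astype(np.uint8);(c,sz,a)=cv2.minAreaRect(cv2.findNonZero(m));b=cv2.boxPoints((c,sz,a))
    print("plate",c,sz,a,b.round(1).tolist(),[np.round(onz(im,u,v,34)[:2],1).tolist() for u,v in b])
s=ctrl.get_image("side");save(s,"sideshim.png",(290,260,350,325),9);save(s,"sideplate.png",(185,165,275,235),8)
E
python3 m.py
```

```text
shim 0.93 (374.8615417480469, 199.50770568847656) (56.307125091552734, 14.20833969116211) 15.255118370056152 [[515.2, -267.9], [552.7, -279.3], [513.7, -421.6], [476.7, -409.3]]
shim 0.76 (309.00152587890625, 237.5277099609375) (55.19266891479492, 13.590154647827148) 86.8201675415039 [[483.5, -147.8], [485.8, -183.6], [342.3, -188.0], [340.1, -153.2]]
plate (212.84957885742188, 193.7566375732422) (81.08668518066406, 57.006797790527344) 3.814074993133545 [[170.5, 219.5], [174.3000030517578, 162.60000610351562], [255.1999969482422, 168.0], [251.39999389648438, 224.89999389648438]] [[451.9, 188.8], [603.2, 185.9], [590.5, -27.0], [439.8, -18.1]]
```

View pics/shimcrop.png

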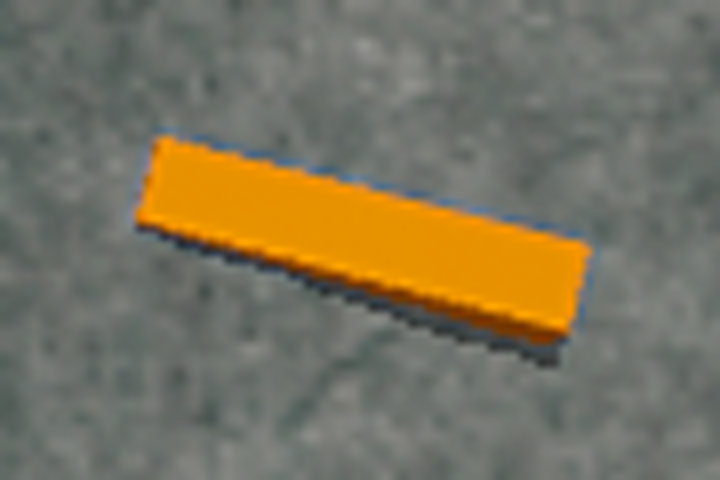

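View pics/platecrop.png

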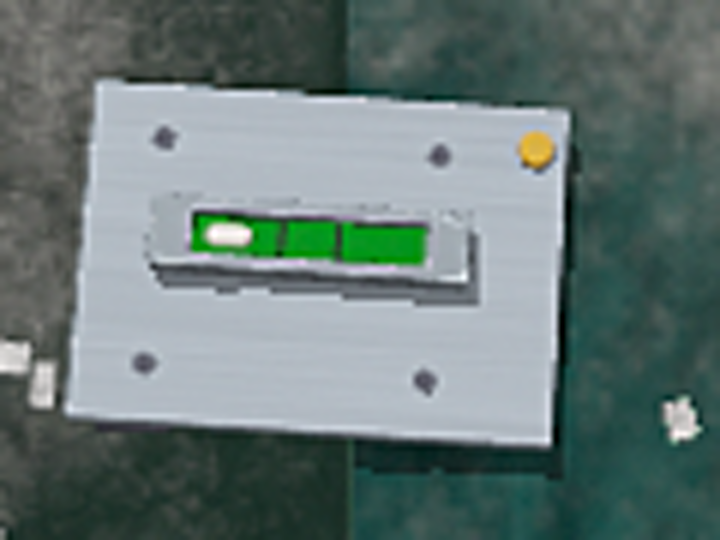

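View pics/sideshim.png

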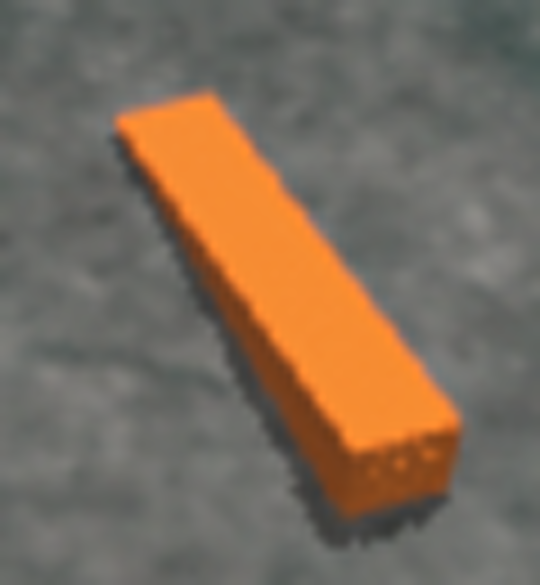

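View pics/sideplate.png

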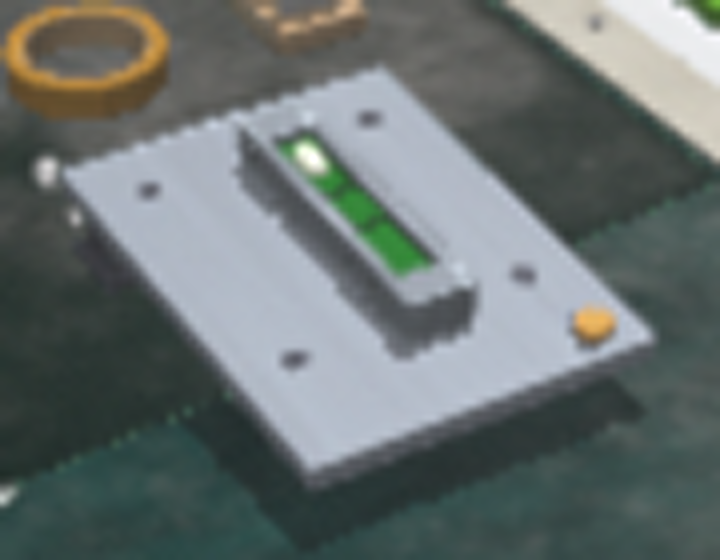

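```bash
python3 - <<'E'
from h import *
im=ctrl.get_image("top")
def c(u,v,x0,y0,s,z): return onz(im,u/s+x0-.5+.5/s,v/s+y0-.5+.5/s,z)
S=[c(155,135,330,170,8,2.5),c(135,225,330,170,8,2.5),c(592,245,330,170,8,25.8),c(570,332,330,170,8,25.8)]
S=np.array(S)[:,:2];print(S.round(1).tolist())
thin=S[:2].mean(0);thick=S[2:].mean(0);print("thin",thin,"thick",thick,np.linalg.norm(thin-thick),"ctr",(thin+thick)/2,"yaw",np.degrees(np.arctan2(*(thin-thick)[::-1])))
P=np.array([c(97,80,160,150,6,38.7),c(570,110,160,150,6,29),c(552,443,160,150,6,29),c(65,415,160,150,6,38.7)])[:,:2]
print(P.round(1).tolist())
for a,b in((1,0),(2,3)): d=P[b]-P[a];print(np.linalg.norm(d),np.degrees(np.arctan2(d[1],d[0])))
d=P[1]-P[2];print("end",np.linalg.norm(d),np.degrees(np.arctan2(d[1],d[0])))
print("cap",c(535,148,160,150,6,31))
print(onz(im,160+680/6,150+418/6,3))
from scipy.spatial.transform import Rotation as R
s=ctrl.state();q=s["tool_rot"];M=R.from_quat([*q[1:],q[0]]).as_matrix();print(M.round(3))
side=ctrl.get_image("side");print("cap side",onz(side,185+593/8-.5,165+322/8-.5,31))
E
```

```text
[[550.7, -278.8], [519.8, -270.9], [509.6, -414.3], [480.7, -405.2]]
thin [ 535.27332926 -274.82601115] thick [ 495.13664702 -409.71965304] 140.7382246678167 ctr [ 515.20498814 -342.27283209] yaw 73.42998587701186
[[601.0, 181.2], [592.2, -25.5], [444.4, -18.6], [453.0, 188.3]]
206.8873320371757 87.54796386723099
207.08941395229218 87.60708191034763
end 147.96107426778156 -2.6718828714776865
cap [574.2359697  -10.24926951  31.        ]
[458.82774017 -75.99768458   3.        ]
[[-0.936  0.353 -0.   ]
 [ 0.353  0.936 -0.   ]
 [ 0.    -0.    -1.   ]]
cap side [579.593434    -6.43370007  31.        ]
```

Request:
move_arm(targets=[[[-0.607, -0.819, 0, 1.5], [-0.607, -0.819, 0, 1.5], [-0.607, -0.819, 0, 1.5], [-0.607, -0.819, 0, 1.5], [-0.607, -0.819, 0, 1.5], [-0.607, -0.819, 0, 1.5], [-0.607, -0.819, 0, 1.5], [-0.607, -0.819, 0, 1.5], [-0.607, -0.819, 0, 1.5], [-0.607, -0.819, 0, 1.5]]], claw=0)

```text
t: 2.35
ee_pos: [392.0, -18.5, 192.5]
tool_rot: [0.001, 0.802, 0.597, 0.001]
ft_force: [0.7, -0.2, 0.8]
gripper_width: 87.0
```

```bash
cat >> h.py <<'E'
from scipy.spatial.transform import Rotation as R
def togo(x,y,z,yaw):  # yaw of tool y axis, deg
    s=ctrl.state();q=s["tool_rot"];M=R.from_quat([*q[1:],q[0]]).as_matrix()
    d=M.T@(np.array([x,y,z])-s["ee_pos"]);a=np.degrees(np.arctan2(M[1,1],M[0,1]))
    t=-(yaw-a);t=(t+180)%360-180
    print("t",round(s["t"],2),"pos",s["ee_pos"].round(1),"yaw",round(a,2),"tilt",M[:,2].round(3),"F",s["ft_force"].round(2),"w",round(s["gripper_width"],1),"->d",(d/1000).round(4),"turn",round(np.radians(t),4))
E
python3 -c "
from h import *
togo(499.2,-396,120,-16.6)"
```

```text
t 2.35 pos [392.  -18.5 192.5] yaw -16.64 tilt [ 0.002 -0.    -1.   ] F [ 0.73 -0.16  0.79] w 87.0 ->d [-0.331   0.2106  0.0728] turn -0.0006
```

Request:
move_arm(targets=[[[-0.331, 0.211, 0.04, 0], [-0.331, 0.211, 0.072, 0], [-0.331, 0.211, 0.072, 0], [-0.331, 0.211, 0.072, 0], [-0.331, 0.211, 0.072, 0], [-0.331, 0.211, 0.072, 0], [-0.331, 0.211, 0.072, 0], [-0.331, 0.211, 0.072, 0], [-0.331, 0.211, 0.072, 0]]])

```text
t: 3.48
ee_pos: [499.4, -395.2, 120.7]
tool_rot: [0.0, 0.802, 0.597, 0.001]
ft_force: [-0.1, 0.5, 0.2]
gripper_width: 86.9
```

```bash
python3 -c "
from h import *
togo(499.2,-396,4,-16.6)
im=ctrl.get_image('wrist');save(im,'w1.png',None,1.5);print(im['fx'])
im=ctrl.get_image('top');save(im,'t1.png',(300,130,460,250),5)"
```

```text
t 3.48 pos [ 499.4 -395.2  120.7] yaw -16.62 tilt [ 0.002  0.001 -1.   ] F [-0.08  0.49  0.23] w 86.9 ->d [-0.001  -0.0002  0.1167] turn -0.0004
297.3186396354542
```

View pics/w1.png

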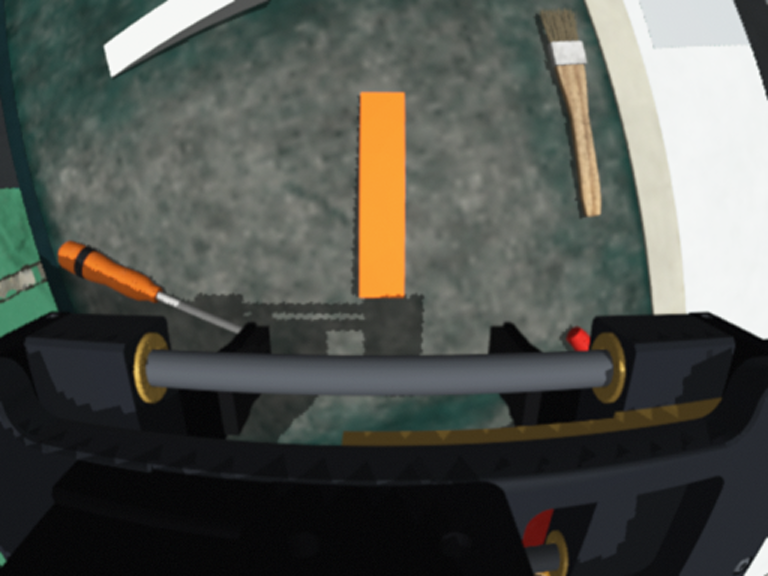

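View pics/t1.png

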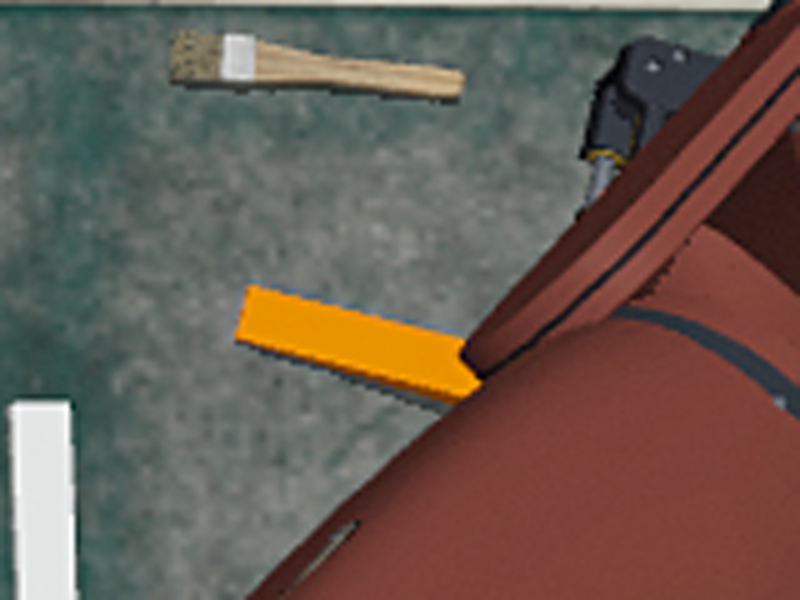

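```bash
cat >> h.py <<'E'
def fish(im,u,v,z):
    x,y=u-im["cx"],v-im["cy"];r=np.hypot(x,y);th=r/im["fx"]
    d=np.array([np.sin(th)*x/r,-np.sin(th)*y/r,-np.cos(th)]);E=np.array(im["extrinsics"]);d=E[:3,:3]@d
    return E[:3,3]+d*(z-E[2,3])/d[2]
E
python3 -c "
from h import *
im=ctrl.get_image('wrist')
a=fish(im,382.5/1.5-.2,297.5/1.5-.2,25.8);b=fish(im,382.5/1.5-.2,92.5/1.5-.2,2.5)
print(a,b,np.linalg.norm((a-b)[:2]),(a+b)/2,np.degrees(np.arctan2(b[1]-a[1],b[0]-a[0])))"
```

```text
[ 497.73887258 -408.9707128    25.8       ] [ 537.86744941 -275.11640879    2.5       ] 139.74003499858935 [ 517.80316099 -342.04356079   14.15      ] 73.3116398924367
```

Request:
move_arm(targets=[[[0, 0.002, 0.05, 0], [0, 0.002, 0.09, 0], [0, 0.002, 0.105, 0], [0, 0.002, 0.113, 0], [0, 0.002, 0.117, 0], [0, 0.002, 0.117, 0]]])

```text
t: 4.38
ee_pos: [502.7, -396.3, 5.7]
tool_rot: [0.002, 0.802, 0.598, 0.001]
ft_force: [0.2, 1.0, -0.2]
gripper_width: 86.6
```

Request:
move_arm(targets=[[[0, 0, 0, 0], [0, 0, 0, 0], [0, 0, 0, 0], [0, 0, 0, 0], [0, 0, 0, 0], [0, 0, 0, 0], [0, 0, 0, 0], [0, 0, 0, 0]]], claw=255, grip_force=20)

```text
t: 5.38
ee_pos: [502.8, -396.3, 5.7]
tool_rot: [0.002, 0.802, 0.598, 0.001]
ft_force: [-0.1, -0.0, 0.3]
gripper_width: 14.8
```

```bash
python3 -c "
from h import *
togo(499.2,-396,4,-16.6)
im=ctrl.get_image('wrist');save(im,'w2.png',None,1.5)
im=ctrl.get_image('side');save(im,'s2.png',(220,210,380,330),5)"
```

```text
t 5.38 pos [ 502.8 -396.3    5.7] yaw -16.56 tilt [ 0.004 -0.002 -1.   ] F [-0.05 -0.04  0.35] w 14.8 ->d [-0.0007 -0.0035  0.0016] turn 0.0006
```

View pics/w2.png

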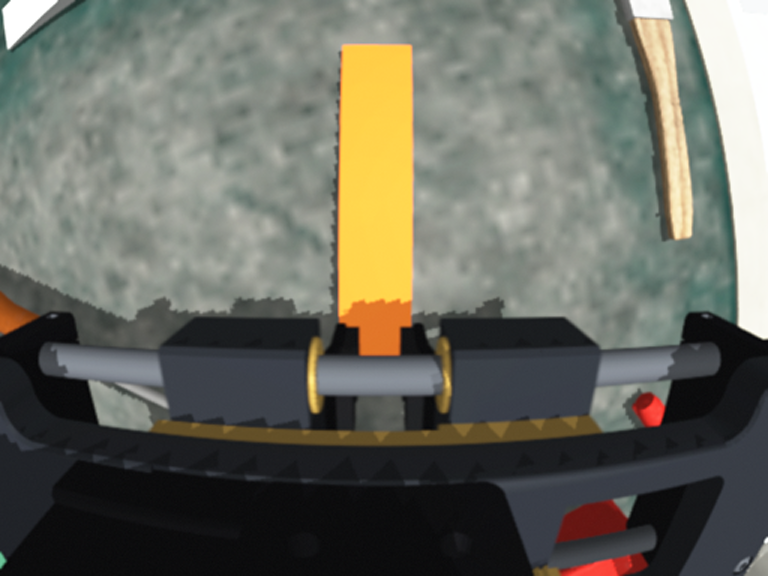

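View pics/s2.png

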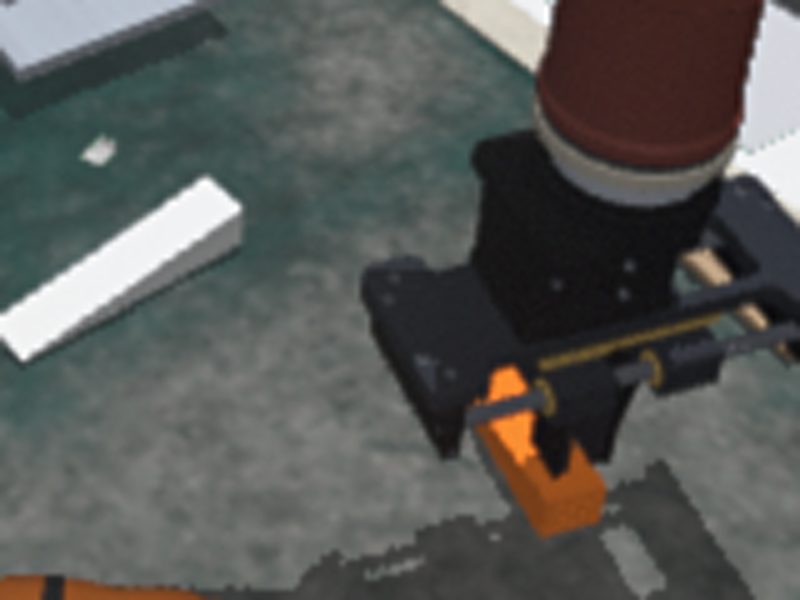

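Request:
move_arm(targets=[[[0, 0, 0, 0], [0, 0, 0, 0]]])

```text
t: 5.72
ee_pos: [502.8, -396.3, 5.7]
tool_rot: [0.002, 0.802, 0.598, 0.001]
ft_force: [-0.6, 0.5, 0.2]
gripper_width: 0.5
```

```bash
python3 -c "
from h import *
togo(499.2,-396,4,-16.6)
im=ctrl.get_image('wrist');save(im,'w3.png',(190,170,320,300),6)
im=ctrl.get_image('side');save(im,'s3.png',(280,270,360,330),9)"
```

```text
t 5.72 pos [ 502.8 -396.3    5.7] yaw -16.56 tilt [ 0.004 -0.002 -1.   ] F [-0.64  0.53  0.18] w 0.5 ->d [-0.0007 -0.0035  0.0017] turn 0.0007
```

View pics/w3.png

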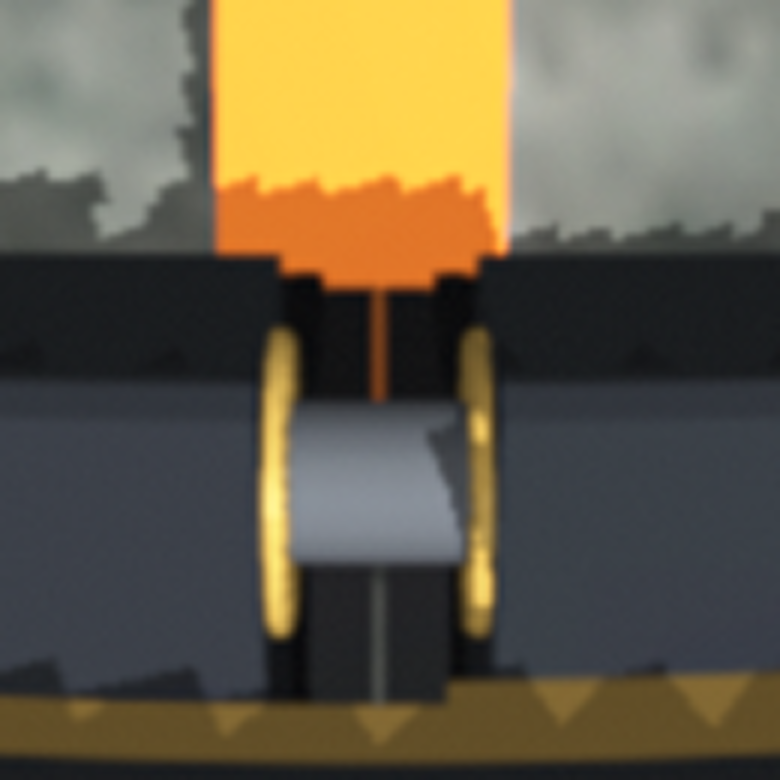

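View pics/s3.png

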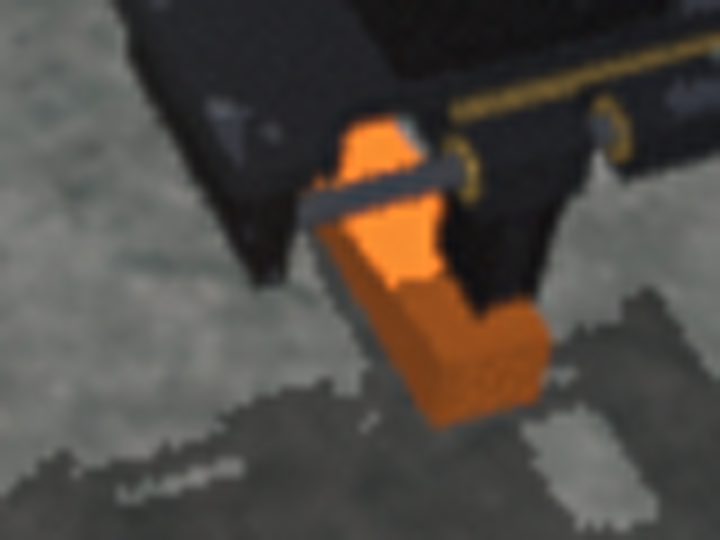

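```bash
python3 -c "
from h import *
im=ctrl.get_image('side')
p=ctrl.state()['ee_pos']
f=lambda P:[((a-b+.5)*9-.5).round() if 0 else round(float((a-b+.5)*9)) for a,b in zip(proj(im,P),(280,270))]
print('tcp',f(p),'tcp at 23',f([p[0],p[1],23]),'grasp',f(p+[0,0,18.7]))
c=np.array([517.5,-342,0]);u=np.array([.287,.958,0]);n=np.array([.958,-.287,0])
for y in(-15,15):
  for z in(0,25.8): print(y,z,f(c-70*u+y*n+[0,0,z]))
t=ctrl.get_image('top');save(t,'t4.png',(340,170,420,230),9)
for r in ctrl.spot_point('shim',im):print(r)
"
```

```text
tcp [461, 357] tcp at 23 [469, 313] grasp [470, 309]
-15 0 [425, 430]
-15 25.8 [438, 365]
15 0 [531, 400]
15 25.8 [545, 335]
{'point': [516.6, -345.4, 0.4], 'p': 0.77}
{'point': [410.0, -166.4, -1.7], 'p': 0.74}
```

View pics/t4.png

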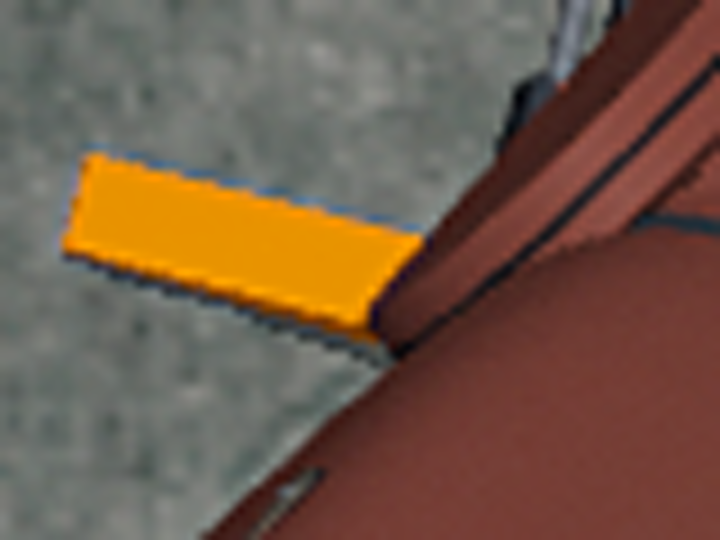

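Request:
move_arm(targets=[[[0, 0, 0, 0], [0, 0, 0, 0], [0, 0, 0, 0], [0, 0, 0, 0], [0, 0, 0, 0]]], claw=80)

```text
t: 6.6
ee_pos: [502.8, -396.3, 5.7]
tool_rot: [0.002, 0.802, 0.598, 0.001]
ft_force: [-0.1, 0.1, 0.9]
gripper_width: 42.2
```

```bash
python3 -c "
from h import *
togo(499.2,-396,4,-16.6)
p=ctrl.state()['ee_pos'];w=ctrl.state()['gripper_width']/2
im=ctrl.get_image('side');save(im,'s5.png',(270,260,360,330),8)
f=lambda P:[round(float((a-b+.5)*8)) for a,b in zip(proj(im,P),(270,260))]
n=np.array([.958,-.287,0])
for s in(-1,1):print([f(p+s*n*w+[0,0,dz]) for dz in(0,18,18.7)])
im=ctrl.get_image('wrist');save(im,'w5.png',(150,170,350,300),4)
"
```

```text
t 6.6 pos [ 502.8 -396.3    5.7] yaw -16.56 tilt [ 0.004 -0.002 -1.   ] F [-0.12  0.06  0.94] w 42.2 ->d [-0.0007 -0.0035  0.0017] turn 0.0007
[[423, 416], [431, 375], [431, 373]]
[[555, 379], [564, 338], [564, 337]]
```

View pics/s5.png

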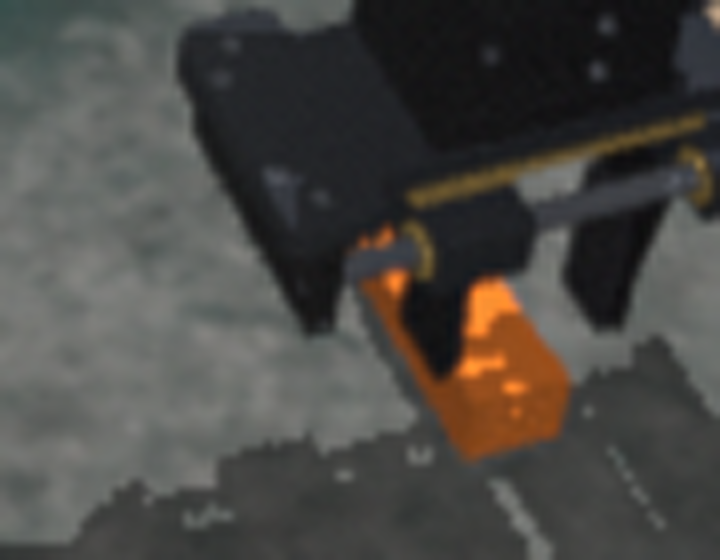

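View pics/w5.png

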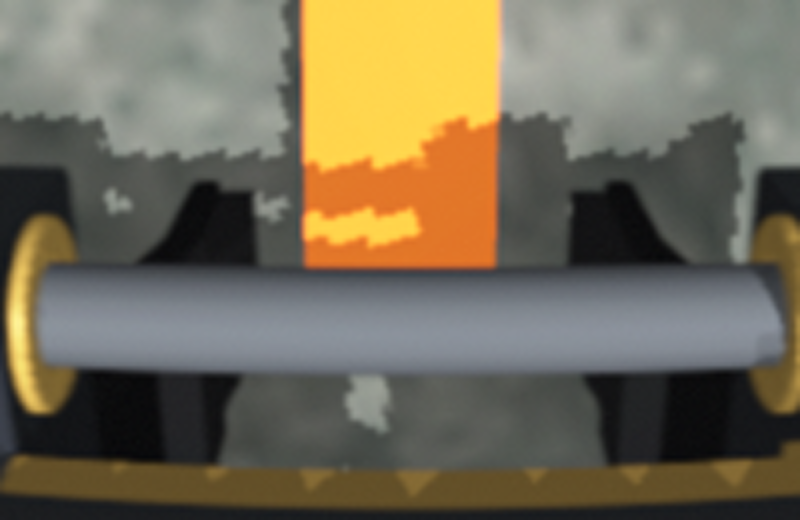

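The fingers shut fully without touching the shim. In the side view the tips sit about 20 mm higher than the reported TCP, just above the shim's top. I'll go down in small steps and watch the force.

Request:
move_arm(targets=[[[0, 0, 0.002, 0], [0, 0, 0.004, 0], [0, 0, 0.004, 0]]])

```text
t: 7.08
ee_pos: [502.6, -396.1, 1.3]
tool_rot: [0.002, 0.802, 0.598, 0.001]
ft_force: [0.4, -0.2, 0.2]
gripper_width: 59.2
```

```bash
python3 -c "
from h import *
togo(499.2,-396,4,-16.6);print(ctrl.state()['q'].round(4))
im=ctrl.get_image('side');save(im,'s6.png',(270,260,360,330),8)
"
```

```text
t 7.08 pos [ 502.6 -396.1    1.3] yaw -16.56 tilt [ 0.003 -0.001 -1.   ] F [ 0.4  -0.22  0.23] w 59.2 ->d [-0.0008 -0.0033 -0.0027] turn 0.0006
[-7.9150e-01  4.4620e-01  1.6228e+00  1.6000e-03  1.0691e+00 -5.0320e-01]
```

View pics/s6.png

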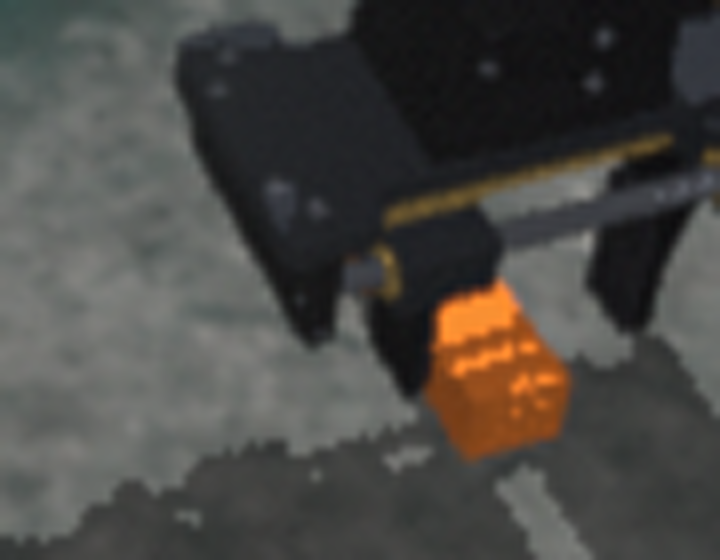

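Request:
move_arm(targets=[[[0, 0, 0.002, 0], [0, 0, 0.004, 0], [0, 0, 0.006, 0], [0, 0, 0.006, 0]]])

```text
t: 7.62
ee_pos: [502.5, -396.0, -4.9]
tool_rot: [0.001, 0.802, 0.598, 0.001]
ft_force: [0.6, -0.9, 0.7]
gripper_width: 59.5
```

Request:
move_arm(targets=[[[0, 0, 0.0015, 0], [0, 0, 0.003, 0], [0, 0, 0.0035, 0], [0, 0, 0.0035, 0]]])

```text
t: 8.12
ee_pos: [502.5, -396.0, -8.4]
tool_rot: [0.001, 0.802, 0.598, 0.001]
ft_force: [1.0, 0.9, -0.8]
gripper_width: 60.0
```

```bash
python3 -c "
from h import *
togo(499.2,-396,4,-16.6)
p=ctrl.state()['ee_pos'];w=ctrl.state()['gripper_width']/2
im=ctrl.get_image('side');save(im,'s7.png',(270,260,360,330),8)
f=lambda P:[round(float((a-b+.5)*8)) for a,b in zip(proj(im,P),(270,260))]
n=np.array([.958,-.287,0]);u=np.array([.287,.958,0])
for s in(-1,1):
  for ww in(w,w+8): print([f(np.r_[p[:2],z]+s*n*ww-9*u) for z in(0,5,10,15)])
"
```

```text
t 8.12 pos [ 502.5 -396.    -8.4] yaw -16.56 tilt [ 0.003 -0.001 -1.   ] F [ 1.    0.87 -0.81] w 60.0 ->d [-0.0009 -0.0031 -0.0124] turn 0.0007
[[406, 461], [408, 450], [410, 439], [412, 427]]
[[380, 468], [382, 457], [384, 446], [386, 435]]
[[593, 408], [596, 397], [598, 386], [601, 374]]
[[618, 401], [620, 390], [623, 379], [626, 367]]
```

View pics/s7.png

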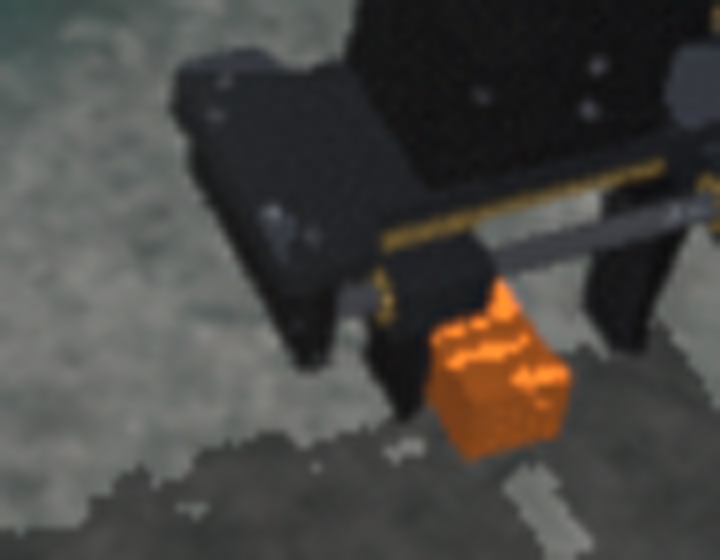

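Request:
move_arm(targets=[[[0, 0, 0.002, 0], [0, 0, 0.004, 0], [0, 0, 0.005, 0], [0, 0, 0.005, 0]]])

```text
t: 8.68
ee_pos: [502.4, -396.0, -13.6]
tool_rot: [0.001, 0.802, 0.598, 0.001]
ft_force: [0.5, -0.4, -0.9]
gripper_width: 59.8
```

```bash
python3 -c "
from h import *
togo(499.2,-396,4,-16.6)
im=ctrl.get_image('side');save(im,'s8.png',(270,260,360,330),8)
im=ctrl.get_image('wrist');save(im,'w8.png',(150,170,350,300),4)
"
```

```text
t 8.68 pos [ 502.4 -396.   -13.6] yaw -16.56 tilt [ 0.003 -0.001 -1.   ] F [ 0.48 -0.35 -0.95] w 59.8 ->d [-0.0009 -0.003  -0.0176] turn 0.0006
```

View pics/s8.png

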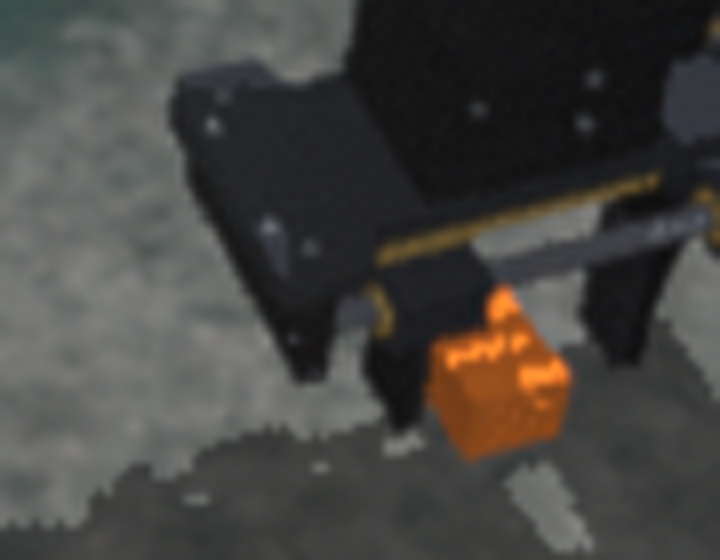

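View pics/w8.png

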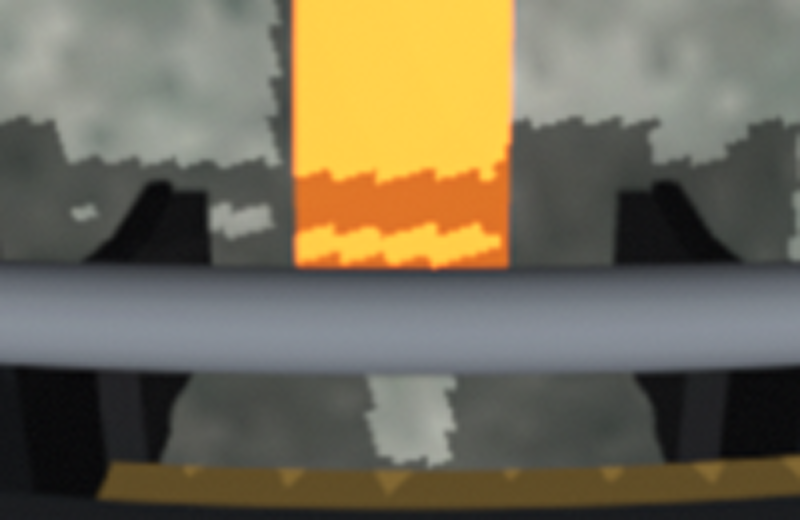

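Request:
move_arm(targets=[[[0, 0, 0.002, 0], [0, 0, 0.003, 0], [0, 0, 0.004, 0], [0, 0, 0.004, 0]]])

```text
t: 9.28
ee_pos: [502.5, -396.0, -17.5]
tool_rot: [0.001, 0.802, 0.598, 0.001]
ft_force: [-0.5, 0.1, -0.4]
gripper_width: 59.6
```

```bash
python3 -c "
from h import *
togo(499.2,-396,4,-16.6)
im=ctrl.get_image('side');save(im,'s9.png',(270,260,360,330),8)
"
```

```text
t 9.28 pos [ 502.5 -396.   -17.5] yaw -16.56 tilt [ 0.003 -0.001 -1.   ] F [-0.46  0.13 -0.36] w 59.6 ->d [-0.0009 -0.0031 -0.0215] turn 0.0007
```

View pics/s9.png

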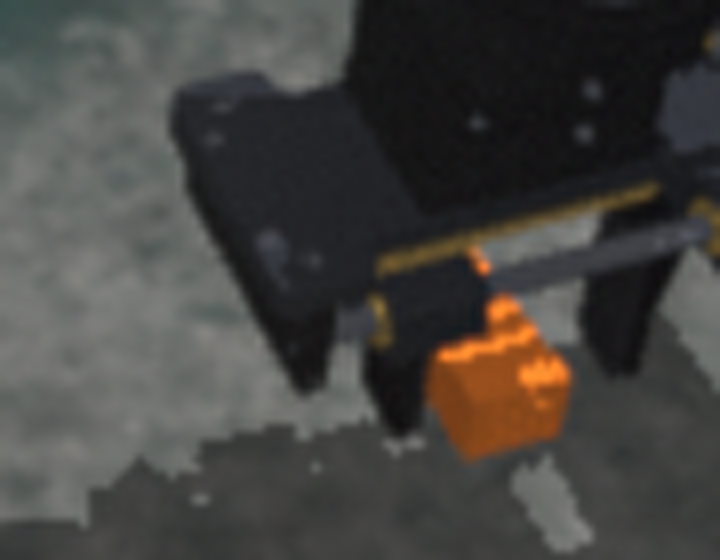

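Request:
move_arm(targets=[[[0, 0, 0, 0], [0, 0, 0, 0], [0, 0, 0, 0], [0, 0, 0, 0], [0, 0, 0, 0], [0, 0, 0, 0]]], claw=255, grip_force=25)

```text
t: 10.07
ee_pos: [502.6, -396.1, -17.4]
tool_rot: [0.001, 0.802, 0.598, 0.001]
ft_force: [-0.1, -0.2, 0.3]
gripper_width: 29.6
```

```bash
python3 -c "
from h import *
togo(499.2,-396,4,-16.6)
im=ctrl.get_image('side');save(im,'s10.png',(270,260,360,330),8)
"
```

```text
t 10.07 pos [ 502.6 -396.1  -17.4] yaw -16.56 tilt [ 0.003 -0.001 -1.   ] F [-0.11 -0.2   0.26] w 29.6 ->d [-0.0009 -0.0032 -0.0214] turn 0.0007
```

View pics/s10.png

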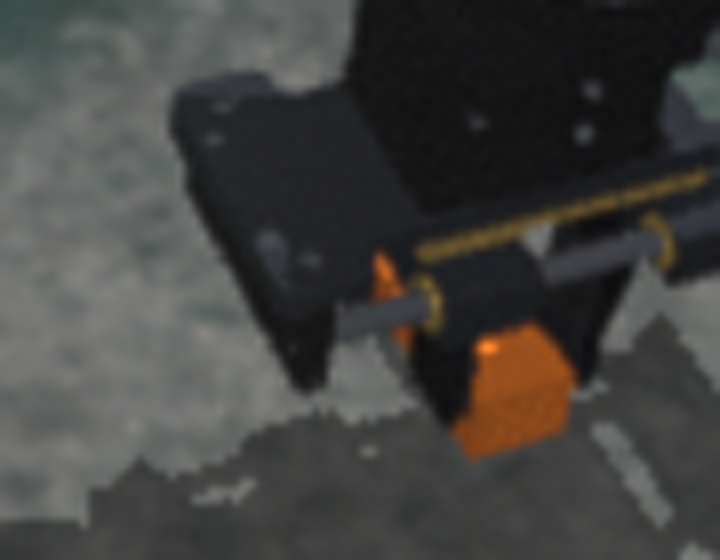

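```bash
python3 -c "
from h import *
p=ctrl.state()['ee_pos']
im=ctrl.get_image('side')
f=lambda P:[round(float((a-b+.5)*8)) for a,b in zip(proj(im,P),(270,260))]
n=np.array([.958,-.287,0]);u=np.array([.287,.958,0])
for k in(-95,-60,-15,15):
 for m in(-37,0,37): print(k,m,[f(np.r_[p[:2],z]+n*k+u*m) for z in(5,30,50,70)])
"
```

```text
-95 -37 [[237, 593], [245, 537], [251, 490], [258, 442]]
-95 0 [[183, 483], [190, 427], [195, 380], [200, 332]]
-95 37 [[132, 380], [138, 324], [142, 277], [147, 229]]
-60 -37 [[355, 559], [364, 503], [372, 456], [381, 408]]
-60 0 [[297, 452], [306, 395], [313, 348], [320, 300]]
-60 37 [[243, 351], [251, 294], [257, 248], [263, 200]]
-15 -37 [[502, 516], [514, 460], [524, 413], [535, 365]]
-15 0 [[441, 412], [451, 355], [460, 308], [469, 260]]
-15 37 [[383, 313], [392, 257], [400, 210], [408, 163]]
15 -37 [[598, 489], [612, 432], [623, 385], [635, 337]]
15 0 [[534, 385], [546, 329], [556, 282], [567, 234]]
15 37 [[474, 289], [485, 232], [494, 186], [503, 138]]
```

```bash
python3 -c "
from h import *
togo(569,-165.3,8,-2.4)"
```

```text
t 10.18 pos [ 502.5 -396.1  -17.4] yaw -16.57 tilt [ 0.003 -0.001 -1.   ] F [ 0.69 -0.45  0.53] w 29.5 ->d [ 0.2401 -0.002  -0.0255] turn -0.2472
```

Request:
move_arm(targets=[[[0, 0, -0.012, 0], [0, 0, -0.025, 0], [0.05, 0, -0.025, -0.06], [0.1, -0.001, -0.025, -0.12], [0.15, -0.002, -0.025, -0.18], [0.2, -0.002, -0.025, -0.247], [0.225, -0.002, -0.025, -0.247], [0.24, -0.002, -0.025, -0.247], [0.24, -0.002, -0.025, -0.247]]])

```text
t: 11.3
ee_pos: [569.5, -165.2, 8.2]
tool_rot: [0.002, 0.721, 0.693, 0.001]
ft_force: [-0.1, -0.4, -0.4]
gripper_width: 29.9
```

```bash
python3 -c "
from h import *
togo(569,-165.3,-17.4,-2.4)
im=ctrl.get_image('side');save(im,'s11.png',(190,160,350,280),5)
t=ctrl.get_image('top');save(t,'t11.png',(190,140,350,260),5)
w=ctrl.get_image('wrist');save(w,'w11.png',None,1.5)
"
```

```text
t 11.3 pos [ 569.5 -165.2    8.2] yaw -2.34 tilt [ 0.004 -0.002 -1.   ] F [-0.12 -0.39 -0.42] w 29.9 ->d [-0.0001 -0.0006  0.0256] turn 0.001
```

View pics/s11.png

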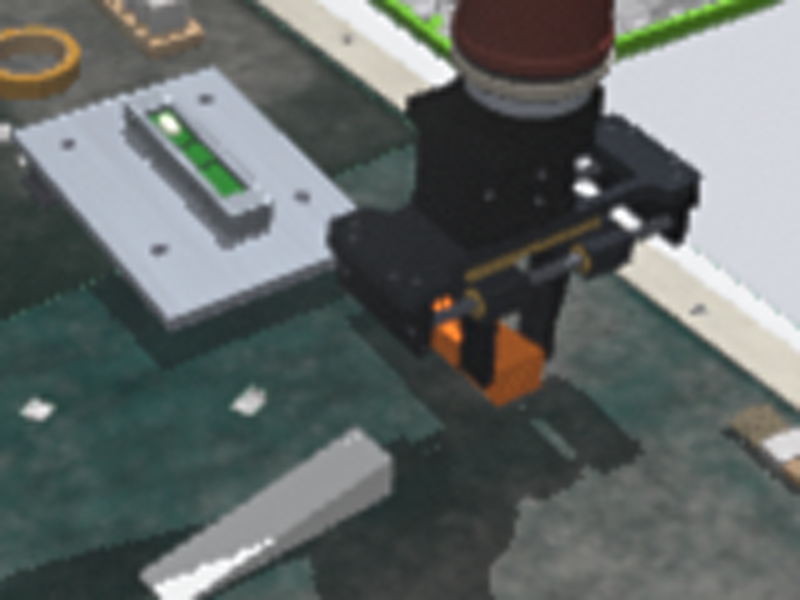

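View pics/t11.png

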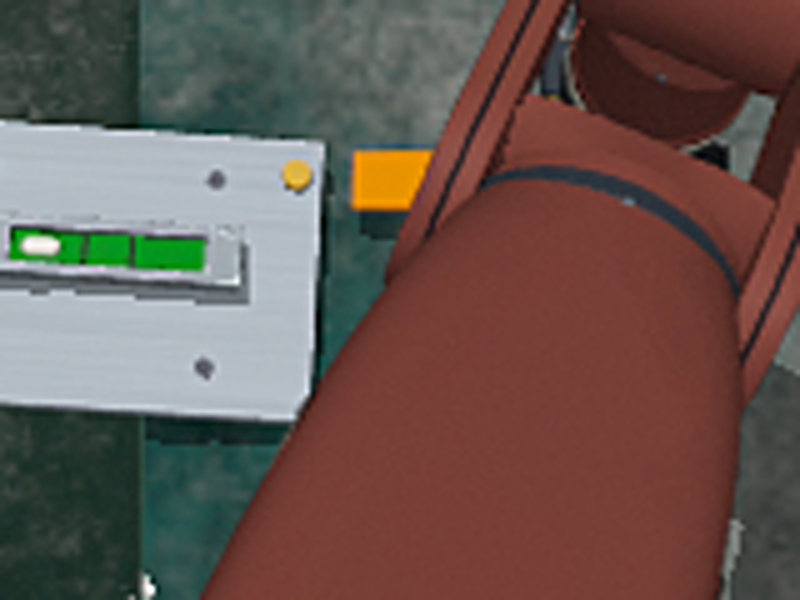

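View pics/w11.png

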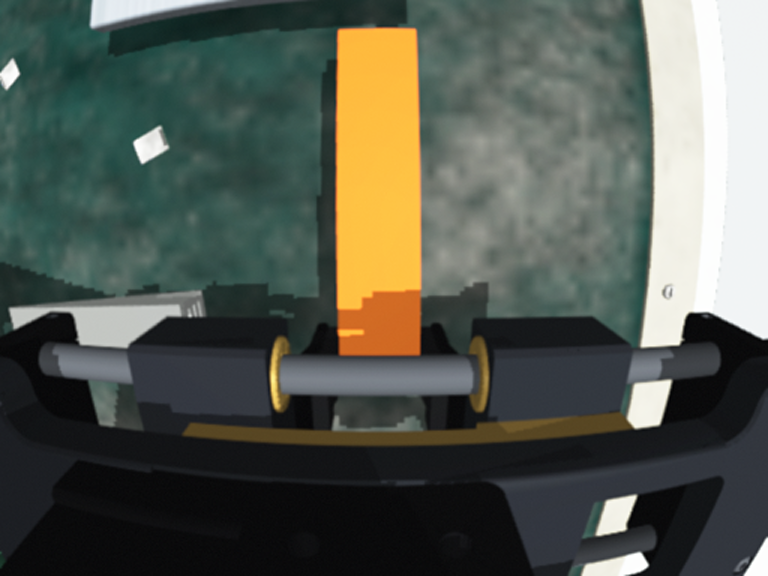

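Request:
move_arm(targets=[[[0, 0.0015, 0.012, 0], [0, 0.0015, 0.02, 0], [0, 0.0015, 0.024, 0], [0, 0.0015, 0.0252, 0], [0, 0.0015, 0.0252, 0]]])

```text
t: 12.08
ee_pos: [570.3, -166.9, -17.4]
tool_rot: [0.002, 0.722, 0.692, 0.001]
ft_force: [-1.4, -0.2, 1.7]
gripper_width: 29.5
```

Request:
move_arm(targets=[[[0, 0, 0, 0], [0, 0, 0, 0], [0, 0, 0, 0], [0, 0, 0, 0]]], claw=120)

```text
t: 12.58
ee_pos: [570.3, -166.8, -17.5]
tool_rot: [0.002, 0.722, 0.692, 0.001]
ft_force: [-0.5, 0.1, -1.2]
gripper_width: 45.7
```

```bash
python3 -c "
from h import *
togo(569,-165.3,-17.4,-2.4)
im=ctrl.get_image('side');save(im,'s12.png',(210,180,330,270),6)
t=ctrl.get_image('top');save(t,'t12.png',(230,150,310,210),9)
"
```

```text
t 12.57 pos [ 570.3 -166.8  -17.5] yaw -2.47 tilt [ 0.003 -0.002 -1.   ] F [-0.5   0.15 -1.18] w 45.7 ->d [ 0.0014 -0.0014 -0.0001] turn -0.0012
```

View pics/s12.png

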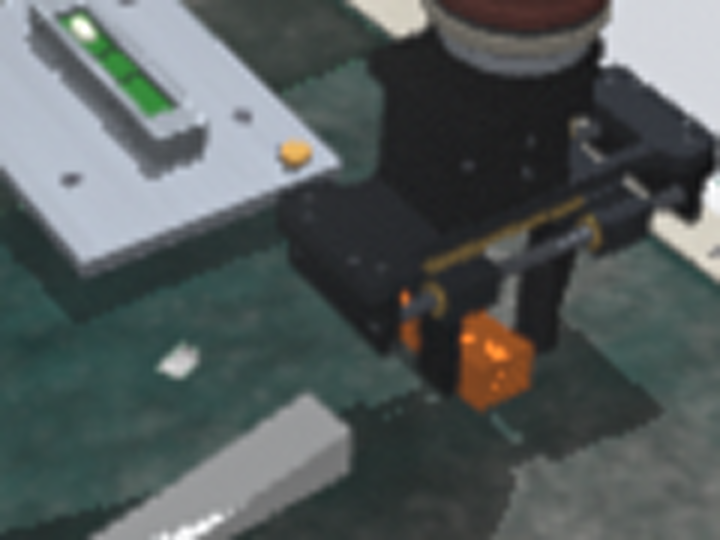

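View pics/t12.png

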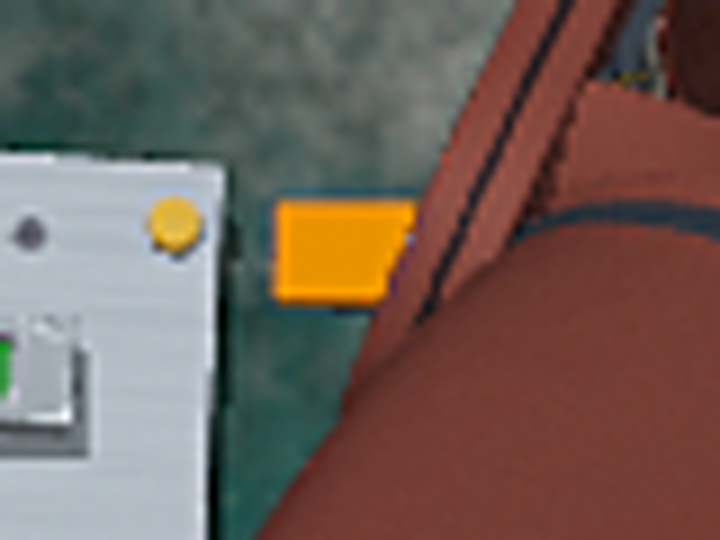

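Request:
move_arm(targets=[[[0, 0, 0, 0], [0, 0, 0, 0], [0, 0, 0, 0], [0, 0, 0, 0]]], claw=255, grip_force=12)

```text
t: 13.18
ee_pos: [570.3, -166.8, -17.5]
tool_rot: [0.002, 0.722, 0.692, 0.0]
ft_force: [-0.5, 0.6, 0.2]
gripper_width: 29.8
```

```bash
python3 -c "
from h import *
t=ctrl.get_image('top')
c=lambda u,v,z:onz(t,u/9+230-.45,v/9+150-.45,z).round(1)
print('thin',c(273,200,2.5),c(273,300,2.5),'cap',c(176,222,31),'edge',c(220,172,29))
togo(575.5,-24.5,-17.4,-2.4)
"
```

```text
thin [589.1 -40.3   2.5] [558.2 -40.4   2.5] cap [574.3 -11.2  31. ] edge [590.1 -24.   29. ]
t 13.22 pos [ 570.3 -166.8  -17.5] yaw -2.47 tilt [ 0.003 -0.002 -1.   ] F [-0.24 -0.25 -0.54] w 30.3 ->d [ 0.1424 -0.001  -0.0003] turn -0.0012
```

Request:
move_arm(targets=[[[0.004, 0, 0, 0], [0.008, 0, 0, 0], [0.012, 0, 0, 0], [0.016, 0, 0, 0], [0.02, 0, 0, 0], [0.024, 0, 0, 0], [0.028, 0, 0, 0], [0.032, 0, 0, 0], [0.036, 0, 0, 0], [0.036, 0, 0, 0]]])

```text
t: 14.48
ee_pos: [571.9, -130.3, -17.5]
tool_rot: [0.002, 0.722, 0.692, 0.001]
ft_force: [0.0, 0.9, 1.1]
gripper_width: 29.8
```

```bash
cat > look.py <<'E'
import sys
from h import *
n=sys.argv[1]
togo(575.5,-24.5,-17.4,-2.4)
im=ctrl.get_image('side');save(im,'s%s.png'%n,(190,160,310,250),6)
t=ctrl.get_image('top');save(t,'t%s.png'%n,(180,150,300,225),6)
# bubble along vial: top view
for nm,x in(('side',im),('top',t)):
    p=x['pixels'].astype(int)
    hsv=cv2.cvtColor(x['pixels'],cv2.COLOR_RGB2HSV)
    g=((hsv[...,0]>50)&(hsv[...,0]<75)&(hsv[...,1]>200)&(hsv[...,2]>70)).astype(np.uint8)
    win=np.zeros_like(g)
    u,v=proj(x,(529,87,52));u,v=int(u),int(v);win[v-22:v+22,u-32:u+32]=1
    g=g*win
    rect=cv2.minAreaRect(cv2.findNonZero(g));print(nm,'vial',np.round(rect[0],1),np.round(rect[1],1),round(rect[2],1))
E
python3 look.py 13
```

```text
t 14.47 pos [ 571.9 -130.3  -17.5] yaw -2.45 tilt [ 0.003 -0.001 -1.   ] F [0.03 0.89 1.05] w 29.8 ->d [ 0.1059 -0.001  -0.0002] turn -0.0009Traceback (most recent call last):
  File "look.py", line 15, in <module>
    rect=cv2.minAreaRect(cv2.findNonZero(g));print(nm,'vial',np.round(rect[0],1),np.round(rect[1],1),round(rect[2],1))
cv2.error: OpenCV(4.12.0) /io/opencv/modules/imgproc/src/convhull.cpp:143: error: (-215:Assertion failed) total >= 0 && (depth == CV_32F || depth == CV_32S) in function 'convexHull'
```

View pics/s13.png

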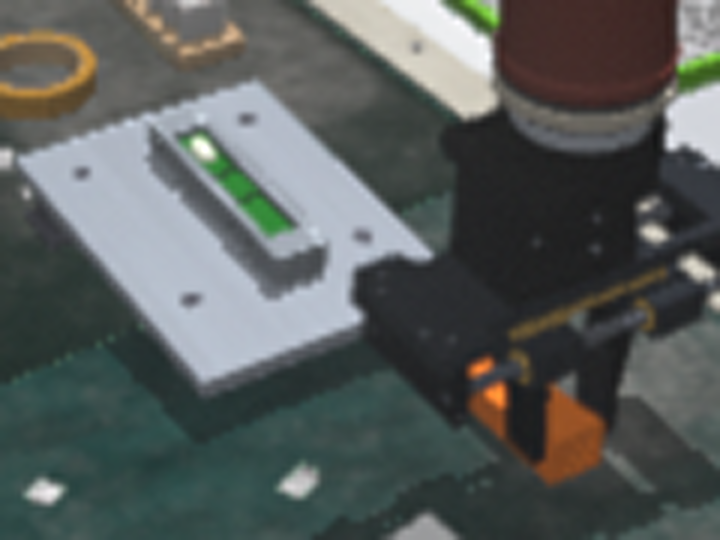

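View pics/t13.png

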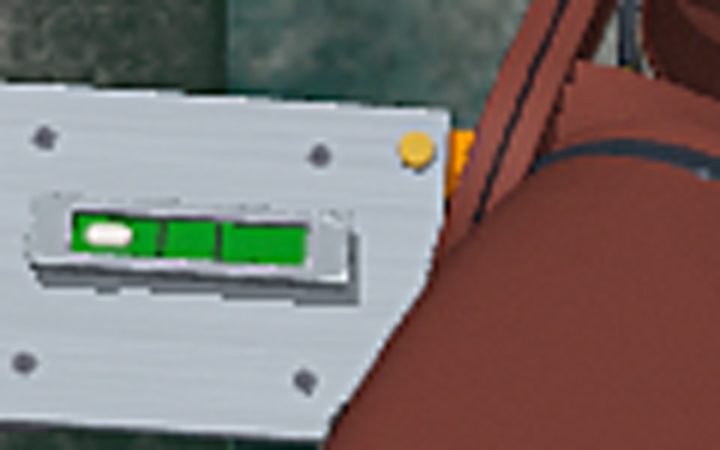

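Request:
move_arm(targets=[[[0.0025, 0, 0, 0], [0.005, 0, 0, 0], [0.0075, 0, 0, 0], [0.01, 0, 0, 0], [0.0125, 0, 0, 0], [0.015, 0, 0, 0], [0.0175, 0, 0, 0], [0.02, 0, 0, 0]]])

```text
t: 15.58
ee_pos: [572.8, -110.5, -17.5]
tool_rot: [0.002, 0.722, 0.692, 0.001]
ft_force: [-0.2, -0.1, 0.1]
gripper_width: 30.0
```

```bash
cat > look.py <<'E'
import sys
from h import *
from scipy.ndimage import map_coordinates
n=sys.argv[1]
togo(575.5,-24.5,-17.4,-2.4)
im=ctrl.get_image('side');save(im,'s%s.png'%n,(190,160,310,250),6)
t=ctrl.get_image('top');save(t,'t%s.png'%n,(180,150,300,225),6)
a=np.array([72,230.])/6+[180-.4,150-.4];b=np.array([305,247.])/6+[180-.4,150-.4]
k=np.linspace(0,1,400);X=a[0]+k*(b[0]-a[0]);Y=a[1]+k*(b[1]-a[1])
P=np.array([np.mean([map_coordinates(t['pixels'][...,c].astype(float),[Y+o,X],order=1) for o in(-1,0,1)],0) for c in range(3)])
Rr=np.clip(P[0]-60,0,None);Rr[(k<.03)|(k>.97)]=0
mm=(k-.507)*np.linalg.norm(b-a)*6/2.37
print("top bubble (mm, + hinge) ~",round(-(Rr*mm).sum()/max(Rr.sum(),1),1),"weight",round(Rr.sum()))
E
python3 look.py 14
```

```text
t 15.57 pos [ 572.8 -110.5  -17.5] yaw -2.46 tilt [ 0.003 -0.001 -1.   ] F [-0.24 -0.07  0.05] w 30.0 ->d [ 0.086  -0.001  -0.0002] turn -0.0011
top bubble (mm, + hinge) ~ 34.7 weight 11565
```

Request:
move_arm(targets=[[[0.002, 0, 0, 0], [0.004, 0, 0, 0], [0.006, 0, 0, 0], [0.008, 0, 0, 0], [0.01, 0, 0, 0], [0.012, 0, 0, 0]]])

```text
t: 16.42
ee_pos: [573.4, -98.4, -17.5]
tool_rot: [0.002, 0.722, 0.692, 0.001]
ft_force: [0.3, -5.2, -0.2]
gripper_width: 29.9
```

```bash
python3 look.py 15
```

```text
t 16.43 pos [573.4 -98.4 -17.5] yaw -2.46 tilt [ 0.003 -0.001 -1.   ] F [ 0.27 -5.24 -0.16] w 29.9 ->d [ 0.0739 -0.0011 -0.0002] turn -0.0011
top bubble (mm, + hinge) ~ 30.9 weight 11563
```

Request:
move_arm(targets=[[[0.0015, 0, 0, 0], [0.003, 0, 0, 0], [0.0045, 0, 0, 0], [0.006, 0, 0, 0], [0.0075, 0, 0, 0], [0.009, 0, 0, 0], [0.0105, 0, 0, 0], [0.012, 0, 0, 0]]])

```text
t: 17.52
ee_pos: [573.9, -85.8, -17.5]
tool_rot: [0.001, 0.722, 0.692, 0.001]
ft_force: [0.2, -4.7, 0.0]
gripper_width: 29.6
```

```bash
python3 look.py 16
```

```text
t 17.52 pos [573.9 -85.8 -17.5] yaw -2.46 tilt [ 0.003 -0.001 -1.   ] F [ 0.19 -4.66  0.03] w 29.6 ->d [ 0.0613 -0.001  -0.0001] turn -0.001
top bubble (mm, + hinge) ~ 22.4 weight 11962
```

View pics/t16.png

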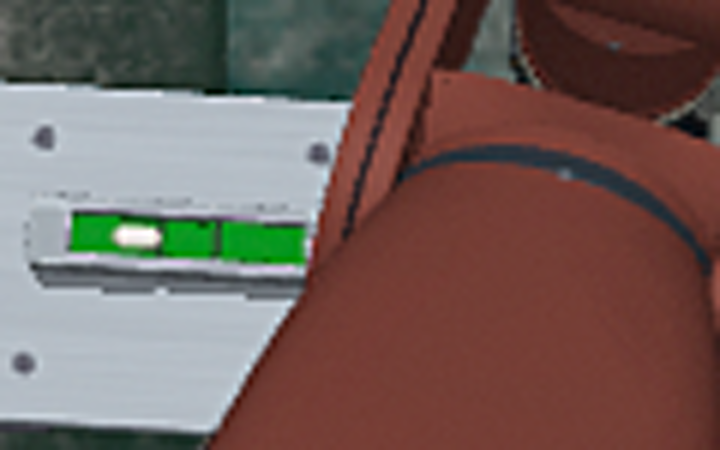

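View pics/s16.png

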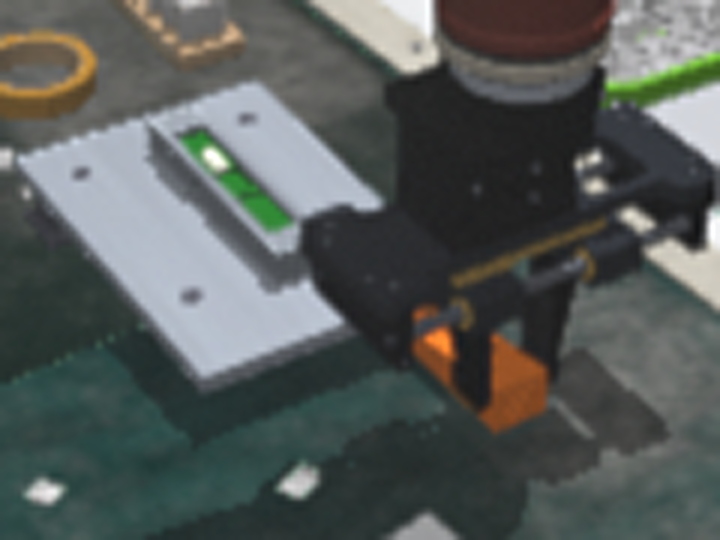

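Request:
move_arm(targets=[[[0.0015, 0, 0, 0], [0.003, 0, 0, 0], [0.0045, 0, 0, 0], [0.006, 0, 0, 0], [0.0075, 0, 0, 0], [0.009, 0, 0, 0], [0.0105, 0, 0, 0], [0.012, 0, 0, 0], [0.0135, 0, 0, 0], [0.015, 0, 0, 0]]])

```text
t: 18.88
ee_pos: [574.5, -70.3, -17.5]
tool_rot: [0.001, 0.722, 0.692, 0.001]
ft_force: [-0.6, -4.7, -0.2]
gripper_width: 29.9
```

```bash
python3 look.py 17
```

```text
t 18.88 pos [574.5 -70.3 -17.5] yaw -2.46 tilt [ 0.003 -0.    -1.   ] F [-0.56 -4.67 -0.17] w 29.9 ->d [ 0.0458 -0.001  -0.0001] turn -0.001
top bubble (mm, + hinge) ~ 3.9 weight 15085
```

View pics/t17.png

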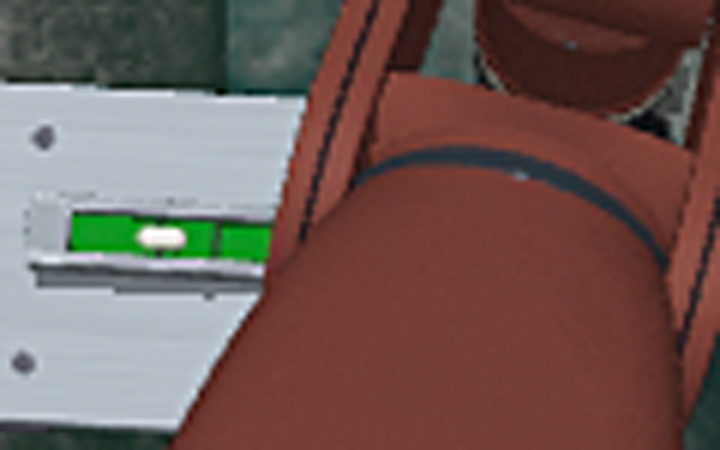

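View pics/s17.png

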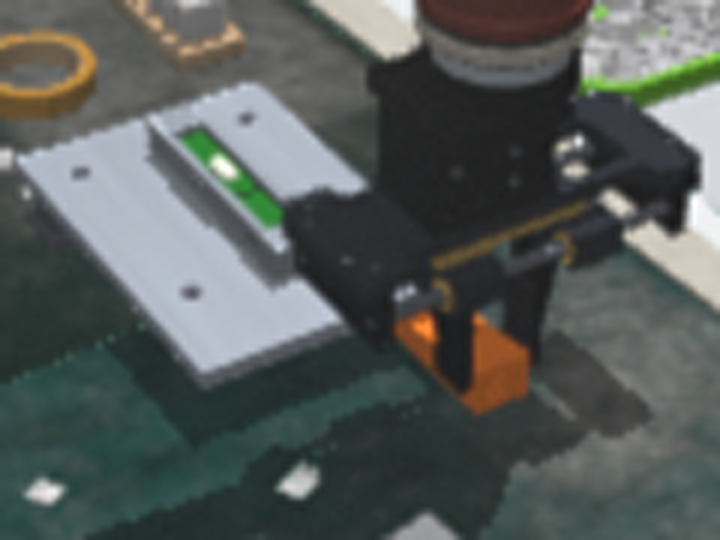

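Request:
move_arm(targets=[[[0.0015, 0, 0, 0], [0.003, 0, 0, 0], [0.0045, 0, 0, 0], [0.006, 0, 0, 0], [0.0075, 0, 0, 0], [0.009, 0, 0, 0], [0.0105, 0, 0, 0], [0.012, 0, 0, 0], [0.0135, 0, 0, 0]]])

```text
t: 20.1
ee_pos: [575.1, -56.3, -17.5]
tool_rot: [0.001, 0.722, 0.692, 0.001]
ft_force: [-1.0, -4.7, 0.1]
gripper_width: 29.4
```

```bash
sed -i 's/(k>.97)/(k>.72)/' look.py; python3 look.py 18
```

```text
t 20.1 pos [575.1 -56.3 -17.5] yaw -2.46 tilt [ 0.003  0.    -1.   ] F [-1.   -4.71  0.13] w 29.4 ->d [ 0.0318 -0.001  -0.0001] turn -0.001
top bubble (mm, + hinge) ~ 2.0 weight 13159
```

View pics/t18.png

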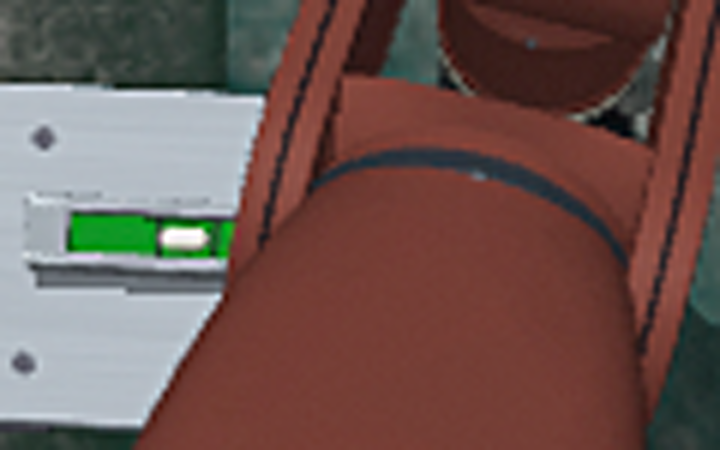

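View pics/s18.png

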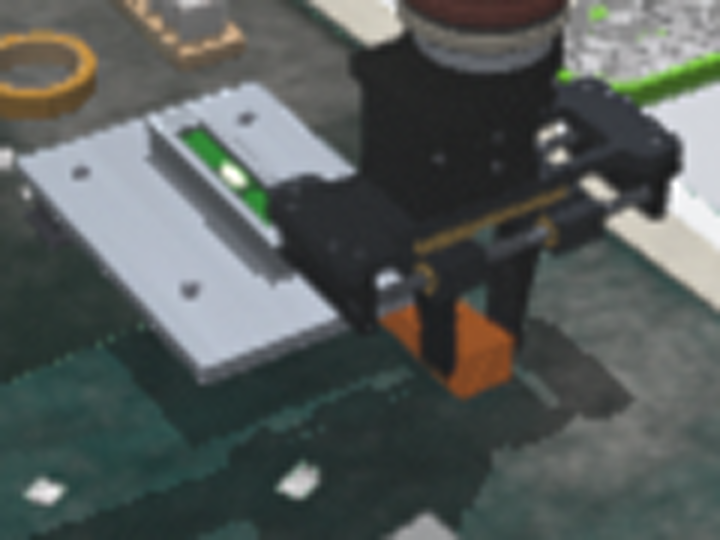

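```bash
python3 -c "
from h import *
t=ctrl.get_image('top');save(t,'z18.png',(188,180,222,198),22)
t2=ctrl.get_image('side');save(t2,'y18.png',(216,176,240,200),22)
p=t['pixels'];print(p[189:191,200:220].mean(0).round().astype(int).tolist())"
```

```text
[[10, 152, 34], [16, 152, 36], [11, 152, 35], [14, 152, 36], [10, 154, 34], [10, 145, 30], [102, 93, 96], [212, 223, 202], [242, 236, 234], [234, 232, 228], [234, 232, 228], [236, 235, 231], [241, 238, 236], [234, 230, 219], [130, 142, 120], [29, 90, 40], [30, 106, 42], [6, 162, 34], [62, 130, 41], [128, 50, 54]]
```

View pics/z18.png

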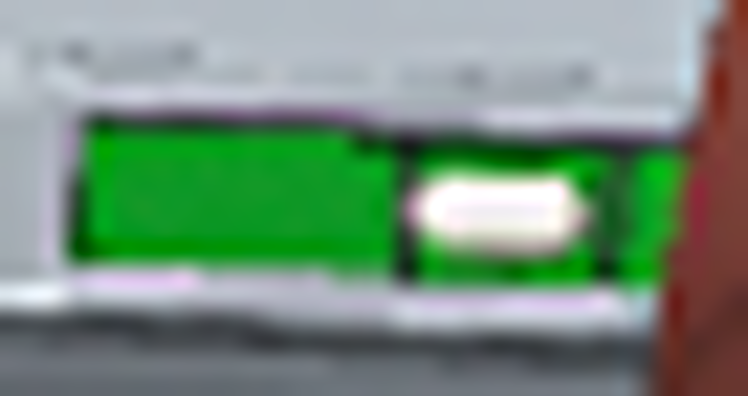

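View pics/y18.png

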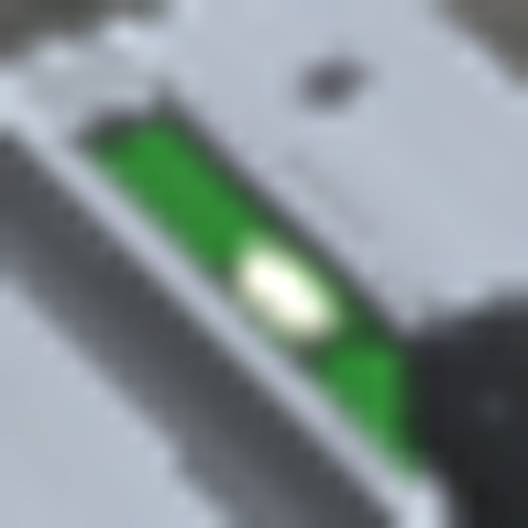

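Request:
move_arm(targets=[[[0.001, 0, 0, 0], [0.002, 0, 0, 0], [0.002, 0, 0, 0]]])

```text
t: 20.68
ee_pos: [575.2, -53.8, -17.5]
tool_rot: [0.001, 0.722, 0.692, 0.002]
ft_force: [-0.8, -2.3, -0.8]
gripper_width: 29.9
```

Request:
move_arm(targets=[[[0, 0, 0, 0], [0, 0, 0, 0], [0, 0, 0, 0], [0, 0, 0, 0]]], claw=130)

```text
t: 21.18
ee_pos: [575.1, -53.6, -17.5]
tool_rot: [0.0, 0.722, 0.692, 0.002]
ft_force: [-0.0, -0.3, 0.1]
gripper_width: 42.4
```

Request:
move_arm(targets=[[[-0.012, 0, 0, 0], [-0.03, 0, 0, 0], [-0.05, 0, 0, 0], [-0.08, 0, -0.01, 0], [-0.12, 0, -0.04, 0], [-0.16, 0, -0.08, 0], [-0.19, 0, -0.1, 0], [-0.19, 0, -0.1, 0]]])

```text
t: 22.18
ee_pos: [567.7, -248.2, 84.9]
tool_rot: [0.003, 0.723, 0.69, 0.002]
ft_force: [-0.8, -0.4, 0.5]
gripper_width: 42.9
```

```bash
python3 look.py 19; python3 -c "
from h import *
t=ctrl.get_image('top');save(t,'z19.png',(188,180,236,200),16)
t2=ctrl.get_image('side');save(t2,'y19.png',(214,174,244,206),18)"
```

```text
t 22.18 pos [ 567.7 -248.2   84.9] yaw -2.69 tilt [ 0.007 -0.002 -1.   ] F [-0.75 -0.38  0.53] w 42.9 ->d [ 0.2239 -0.0034  0.102 ] turn -0.005
top bubble (mm, + hinge) ~ 1.8 weight 12301
```

View pics/z19.png

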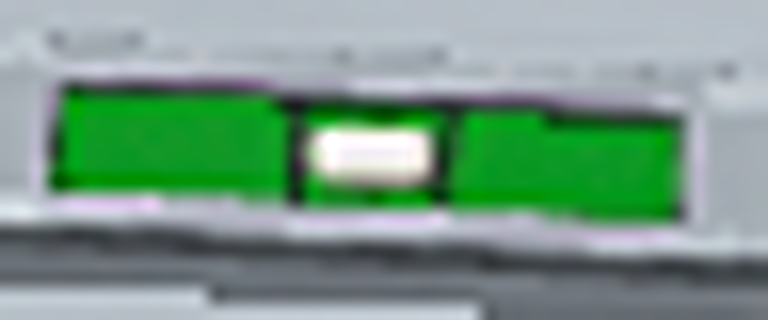

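View pics/s19.png

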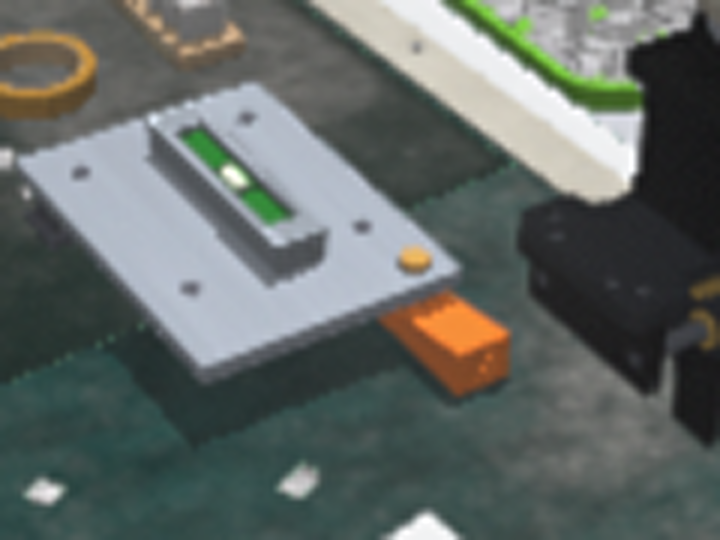

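View pics/t19.png

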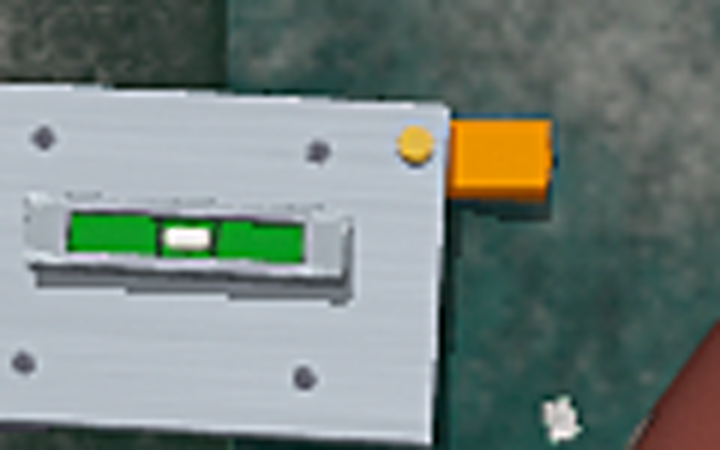

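View pics/y19.png

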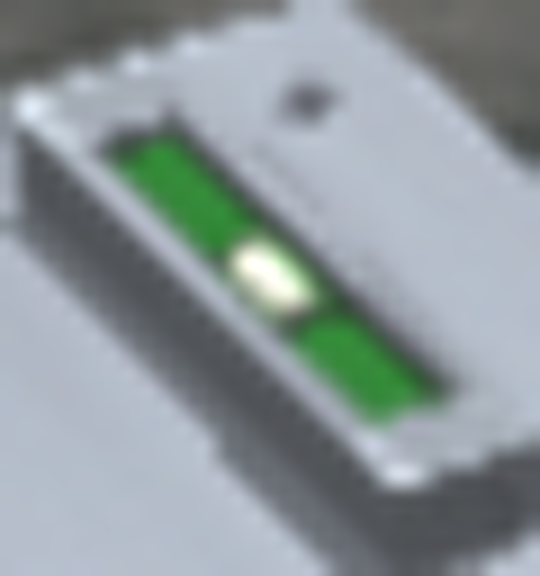

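```bash
python3 -c "
from h import *
t=ctrl.get_image('top')
c=lambda u,v,z:onz(t,u/6+180-.4,v/6+150-.4,z)
a=(c(551,122,25.8)+c(547,190,25.8))/2;f=c(415,145,40)
u=np.array([.042,.999]);d=(f-a)[:2];print(a,f,'along',d@u,'lat',d@np.array([-.999,.042]))
for n in('tape','gauge_set'):print(n,[(np.round(r['point']),round(r['p'],2)) for r in ctrl.spot_point(n,t)][:1])
print(ctrl.finish_job())"
```

```text
[572.55868865 -69.18338703  25.8       ] [573.12088206 -10.25713923  40.        ] along 58.890933674680014 lat 1.9132711915871614
tape [(array([517., 297.,   5.]), 0.53)]
gauge_set [(array([628., 320.,   1.]), 0.61)]
the job is handed in; nothing more can be done
None
```

The orange wedge shim is under the ball foot and the plate rests on it with the bubble centred. I handed the job in at about 22 s; no verdict is reported.

- **What I did:** I gripped the shim at its thick end, carried it in line with the foot and set it flat on the bench. I then pushed it in thin end first in steps of about 1.5 mm. Wrist force at the checks between pushes was about 5 N. Then I let go and backed the arm away from the plate.
- **Bubble:** after letting go, the top view shows it about 0 mm from the middle of its lines. The side view suggests up to about 1 mm towards the foot.
- **Foot and shim:** the foot sits about 2 mm from the shim's midline, and the shim looks flat and still.
- **Other things:** the tape and gauge set are where they were, within the accuracy of the measurement.

**Checks that failed or disagreed:**
- My first attempt to grip closed on nothing. The reported tool height put the fingertips about 20 mm lower than they looked in the pictures. I opened, went down in small steps watching the force and the side view, and gripped again at 29.6 mm opening.
- The scripted bubble reading was thrown off by the arm in one late picture and gave 1.8 mm at the end. I read the final position from the enlarged picture instead.

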